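Cover the gel viewer with a filter plate and set its brightness

TASK

Slide the top amber filter plate sideways off the stack, without picking it up, onto the blue window of the gel viewer next to it, so that it lies squarely inside the window, and leave the plates beneath it where they are. Then turn the viewer's dial until its white pointer lines up with the red marker, and let go; leave the marker and everything else on the bench alone.

Things in the scene. Friction and masses are not known exactly. Their poses are not given: they have to be found in the camera images.
- plate_top_mid (a point): Centre (half-way up) of the top amber filter plate of a stack of three: 60 mm along its x, 130 mm along its y, 14 mm thick (z), 90 to 180 g, dark body with amber pane and amber sides. Loose on the middle plate, left or right of the viewer, long side roughly along the viewer's y; its underside starts 2 mm above deck level and its end 8 to 20 mm from the viewer's side.
- plate_mid_mid (a point): Centre of the middle plate, loose, directly under the top one: 60 mm along its x, 130 mm along its y, 14 mm thick (z), 90 to 180 g, dark body with amber pane and amber sides. To be left where it is.
- plate_low_mid (a point): Centre of the lowest plate, loose, on the stand: 60 mm along its x, 130 mm along its y, 14 mm thick (z), 90 to 180 g, dark body with amber pane and amber sides. To be left where it is.
- stand (a point): Point on the middle of the grey plate stand's top (110 x 135 mm, 74 mm above the table, fixed); axes as the viewer's. Two low aluminium strips (8 mm high) run along its y, 39 mm to either side, beside the lowest plate only.
- window (a point): Centre of the blue window, 100 (x) by 170 mm (y), flush in the white gel viewer's flat deck (160 by 200 mm, centred here), 100 mm above the table. Viewer fixed. x points from its control panel (robot side) to its back, y to its left, z up. Beyond the deck's x = -80 mm edge the black control panel slopes down to the robot, 28 degrees from level.
- dial_grip (a point): Point on the dial's axis at the height to grip, mid-panel. z is the axis, out of the panel, leaning 28 degrees from vertical to the robot side; x points along the black grip bar to its white pointer end. Bar 62 mm long (x), 16 wide (y), 36 tall: its top is 14 mm above this point, the grey disc (66 mm across) it stands on 22 mm below, the panel 36 mm below.
- dial (a joint): Angle of the dial, rad: 0 at the start of the scale (pointer towards the lower left as the robot sees it), growing clockwise seen from outside the panel, to 4.71 at the end of the scale. Stiff enough (0.05 N m) to stay where it is left.
- marker_ring (a joint): Angle of the red marker on the same scale as the dial: the pointer is at the marker when joint dial equals it. Starts 0.5 to 2.0 rad clockwise of the dial.
- marker (a point): The red marker, a block 10 x 7 x 5 mm on the aluminium ring close round the dial, 40.5 mm from the axis, 30 mm below dial_grip along the axis. x points outward from the dial's axis, z along the axis. The ring could be turned by hand but is to be left.
- pointer (a point): Foot of the dial's white pointer, at the disc, 31 mm from the axis; axes as dial_grip's.
- tank_mid (a point): Centre of the clear gel tank, an open box 140 (x) x 135 (y) x 75 mm tall, fixed, on the other side of the viewer from the stand; this point is on the table level. Axes as the viewer's.
- wash_bottle: Bystander, loose, to be left alone: white plastic bottle, 68 mm across, 170 mm tall, red cap. Origin at the centre of its underside, on the table.
- agarose_jar: Bystander, loose, to be left alone: clear jar, 72 mm across, 90 mm tall, blue lid. Origin at the centre of its underside, on the table.
- beaker: Bystander, loose, to be left alone: clear open beaker, 72 mm across, 95 mm tall. Origin at the centre of its underside, on the table.
- comb: Bystander, loose, to be left alone: white toothed comb lying flat, 40 x 120 x 6 mm. Origin at the centre of its underside, on the table.
- tip_box: Bystander, loose, to be left alone: blue box of yellow pipette tips, 80 x 115 x 42 mm. Origin at the centre of its underside, on the table.
- timer: Bystander, loose, to be left alone: small white lab timer lying flat, 60 x 70 x 24 mm. Origin at the centre of its underside, on the table.
Mind the look-alikes: they are no part of the job. What is shaped like the part that bears plate_top_mid but green or pink is not meant.

How it is judged:
By the outcome, as a careful person would: the job done as asked, in the order asked, and still so for the second after the job is handed in, with the robot touching nothing.
It also fails if it takes over 64 s, if anything falls off the work surface, if the arm or the gripper's body presses on something with over 40 N, if the wrist force passes 120 N, or if a joint passes its speed limit or range.

ROBOT

A 6-joint arm with a two-finger parallel gripper is mounted at the origin on the work surface. World frame = base frame: x ahead of the robot, y to its left, z up, the work surface at z = 0. Lengths are in m, angles in rad, forces in N, time in s.
With the tool pointing down it reaches from about 0.325 to 0.775 m from the base axis. Payload 5.5 kg.
Tool frame: the origin (TCP) lies at the very end of the fingers, on their centre line; the grasp point (between the pads) lies 19 mm behind it; z points along the fingers, y is the direction in which the jaws open and shut (so a half turn about z gives the same grasp; the last joint's range is limited). The gripper opens to 88 mm and grips with 3 to 60 N. Pads are 20 mm wide; open, the fingers measure 115 mm over their backs; the gripper's body (75 mm by 178 mm) begins 61 mm behind the grasp point.
Start: joints at [-1.175, 0.091, 1.231, -0, 1.82, -0.057], TCP at [0.262, -0.54, 0.223] pointing down, gripper open.
Joint ranges: [-2.87, 2.87], [-0.86, 2.18], [0.17, 2.46], [-1.51, 4.65], [0.06, 2.69], [-2.65, 2.65]. Speed limits (rad/s): [2.57, 2.57, 3.01, 3.14, 3.14, 3.14].

INTERFACE

Orientations are given as [roll, pitch, yaw] about the fixed x, y, z axes, in that order (R = Rz(yaw) Ry(pitch) Rx(roll)).
In Python, from workcell import * gives the robot as it stands. Calls block until the motion is done:
- movep(position, orientation): joint-space move of the TCP to a pose.
- move_l(position, speed=0.15, attitude=None): straight line of the TCP; attitude=None keeps the orientation; speed is the mean speed in m/s.
- move_joints(angles): joint-space move.
- grip(opening, f_grip=None): finger opening in m; f_grip is the grip in N (None keeps the last); returns when the fingers have stopped.
- pause(seconds).
- ik(position, orientation): joint angles nearest the present ones, or None.
- observe(): the state.
- read_camera(name): name is "side" or "top" or "wrist"; returns the picture (420x560x3 uint8, red, green, blue); there is no depth.
- calibration(name): a dict with "fx", "fy", "cx", "cy" (pixels), "position" and "rotation" of the camera in the world. Camera axes: x right, y down, z forward; pixel columns grow to the right and rows downward; lengths in m; the calibration is good to about 2 mm. A picture is of the moment at which its call begins: read the wrist's pose just before it. calibration takes no time and is no camera call; for the wrist camera it gives the pose at the moment of the call.
A pose or a line that the arm cannot do raises PlanningError and nothing moves.
- finish_job(): hands the job in, once; it reports no verdict.
Trained networks look in the newest picture that a camera, given by its name, has taken for a name from the list of things; names that differ only in an ending like _2 or _b are one class to them, and where a whole thing is asked for, a point or a joint stands for the part that bears it (a point fixed in the world has none). Each returns a list of dicts, best first, with "confidence" (0 to 1); they miss things now and then, are a little off and sometimes report something else, mostly with a low value. They report only what shows in the picture. A call takes as long as a camera call. They do not tell look-alikes from the thing itself.
- spot_in(camera, name): "centre" ([x, y, z] in m, in world coordinates, good to about 4 mm: the middle of the surface that is visible of it).
- silhouettes(camera, name): "region" (420x560 bool, what is visible of it).
- place_of(camera, name): "centre" ([x, y, z] in m, in world coordinates, good to about 4 mm: a listed point, or the origin of a listed thing).
The state is a dict: "t": time; "q": joint angles; "dq": joint speeds; "joint_torque": joint torques, N m; "ee_pos": TCP position; "tcp_rot": TCP orientation; "contact_force": force on the tool from outside, world axes, zero at the start; "ft_torque": the same for the moment, N m; "width": finger opening in m.
Only numpy, scipy, OpenCV 4.12 (cv2) and the standard library are available. Lean on these libraries where they do the work, as an engineer would, in place of code of your own. Each camera call takes 0.05 s, during which the arm holds its last target.

## Working session

There is one attempt and no reset: what is moved stays moved. The work goes in short steps, each a Python script; the robot and the scene stay as the last script left them, time stands still between calls to the robot, and variables do not carry over. Pictures are saved under pics/ and viewed, and the job is handed in when it is done.

```bash
mkdir -p pics; ls; python3 - <<'E'
from workcell import *
import cv2
for n in ["side","top","wrist"]:
    im=read_camera(n); cv2.imwrite(f"pics/a_{n}.png",im[:,:,::-1])
    c=calibration(n); print(n,c)
    for nm in ["plate_top_mid","window","dial_grip","marker","pointer","stand","tank_mid"]:
        try: print(nm,[(d['centre'],d['confidence']) for d in place_of(n,nm)][:3])
        except Exception as e: print(nm,e)
print(observe())
E
```

```text
pics
side {'fx': 405.20471410099725, 'fy': 405.20471410099725, 'cx': 275.6410525074836, 'cy': 210.13302430855705, 'position': array([ 0.16803545, -0.89633234,  0.81203838]), 'rotation': array([-2.1942276 ,  0.00746621, -0.37468618])}
plate_top_mid [([0.5787, -0.1285, 0.1084], 0.78), ([0.7639, 0.2096, 0.0066], 0.71), ([0.7667, -0.1994, 0.0075], 0.58)]
window [([0.5779, 0.0464, 0.1009], 0.85)]
dial_grip []
marker []
pointer []
stand [([0.5846, -0.1309, 0.0756], 0.77)]
tank_mid []
top {'fx': 515.1474088183709, 'fy': 515.1474088183709, 'cx': 275.06551404057666, 'cy': 204.06292034400494, 'position': array([0.1886879 , 0.03265677, 1.72274011]), 'rotation': array([-2.92045738,  0.00498564, -1.67445637])}
plate_top_mid [([0.7697, -0.1968, 0.0033], 0.84), ([0.7632, 0.2123, 0.0104], 0.7), ([0.5841, -0.1293, 0.1081], 0.59)]
window [([0.5774, 0.0446, 0.0996], 0.63)]
dial_grip [([0.4411, 0.0288, 0.1124], 0.8)]
marker [([0.4781, 0.0615, 0.0964], 0.66)]
pointer [([0.4396, 0.0538, 0.0767], 0.53)]
stand [([0.5799, -0.1266, 0.0755], 0.66)]
tank_mid [([0.547, 0.2204, 0.0001], 0.78)]
wrist {'fx': 321.87
[... 289 characters left out ...]
ip []
marker []
pointer []
stand []
tank_mid []
{'t': 1.2, 'q': array([-1.17470144e+00,  9.10962258e-02,  1.23068855e+00,  3.77761072e-05,
        1.81981891e+00, -5.66764952e-02]), 'dq': array([-0.00056772, -0.00123084,  0.00098269, -0.00143204, -0.00160747,
       -0.00117049]), 'joint_torque': array([-3.03761721e-03, -4.46196127e+01, -4.06514025e+01,  6.94080745e-02,
        1.95591763e-02, -8.83258394e-06]), 'ee_pos': array([ 0.26250247, -0.5395421 ,  0.22263995]), 'tcp_rot': array([-3.14158372e+00, -3.71767046e-05,  4.52780689e-01]), 'contact_force': array([ 0.64371169,  0.02288776, -0.26585905]), 'ft_torque': array([ 0.00131569, -0.03859419,  0.05198057]), 'width': 0.08781103629042648}
```

View pictures.

View pics/a_side.png

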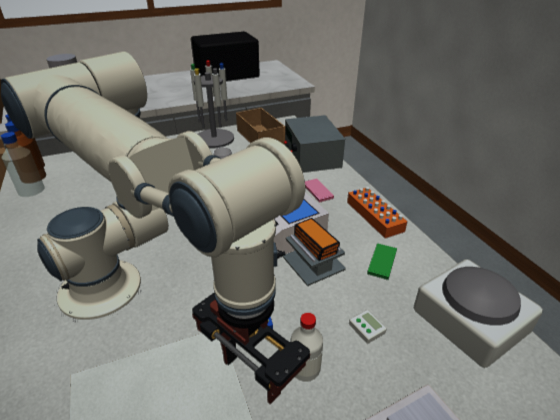

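View pics/a_top.png

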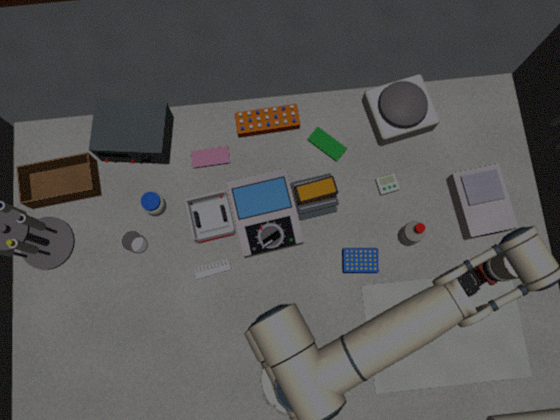

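```bash
python3 - <<'E'
from workcell import *
import cv2, numpy as np
move_l([0.262,-0.54,0.36],0.3)
movep([0.50,-0.04,0.36],[np.pi,0,0])
im=read_camera("wrist"); c=calibration("wrist"); cv2.imwrite("pics/b_wrist.png",im[:,:,::-1])
np.savez("b.npz",im=im,**c)
print(c)
for nm in ["plate_top_mid","plate_mid_mid","plate_low_mid","window","dial_grip","marker","pointer","stand","tank_mid"]:
    print(nm,[(d['centre'],d['confidence']) for d in place_of("wrist",nm)][:3])
im=read_camera("top");cv2.imwrite("pics/b_top.png",im[:,:,::-1])
o=observe();print(o['t'],o['q'],o['ee_pos'],o['tcp_rot'])
E
```

```text
{'fx': 321.8766164660142, 'fy': 321.8766164660142, 'cx': 277.01388624304485, 'cy': 206.84518414310227, 'position': array([ 0.56602346, -0.03971401,  0.52158469]), 'rotation': array([ 2.89641926e+00,  3.99818466e-04, -1.57232785e+00])}
plate_top_mid [([0.5848, -0.1327, 0.1097], 0.68)]
plate_mid_mid []
plate_low_mid [([0.4787, 0.0564, 0.0999], 0.42)]
window [([0.576, 0.049, 0.0994], 0.95)]
dial_grip [([0.4364, 0.0284, 0.1135], 0.56)]
marker [([0.4764, 0.0569, 0.0986], 0.65)]
pointer [([0.4415, 0.0538, 0.0793], 0.96), ([0.352, -0.2597, 0.0012], 0.7)]
stand [([0.5754, 0.05, 0.0982], 0.66)]
tank_mid [([0.5424, 0.2193, 0.0004], 0.64)]
4.3583 [-1.47793041e-01 -9.83698560e-02  1.17173646e+00 -1.21100448e-05
  2.06823991e+00  1.42311982e+00] [ 0.50000611 -0.04006923  0.35999633] [ 3.14158417e+00  1.52692536e-05 -1.22315762e-04]
```

View pics/b_wrist.png

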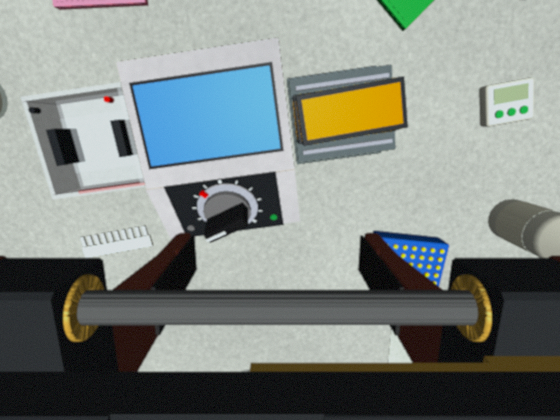

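```bash
cat > h.py <<'E'
import numpy as np, cv2
from scipy.spatial.transform import Rotation as Ro
def K(c): return np.array([[float(c['fx']),0,float(c['cx'])],[0,float(c['fy']),float(c['cy'])],[0,0,1]])
def unproj(c,px,z):
    px=np.atleast_2d(px).astype(float)
    R=Ro.from_euler('xyz',c['rotation']).as_matrix()
    d=(R@np.linalg.inv(K(c))@np.c_[px,np.ones(len(px))].T).T
    p=np.array(c['position'])
    return p+d*((z-p[2])/d[:,2])[:,None]
def proj(c,P):
    R=Ro.from_euler('xyz',c['rotation']).as_matrix()
    q=(np.atleast_2d(P)-c['position'])@R; q=q@K(c).T
    return q[:,:2]/q[:,2:]
def biggest(mask,near=None):
    cs,_=cv2.findContours(mask.astype(np.uint8),cv2.RETR_EXTERNAL,cv2.CHAIN_APPROX_NONE)
    return max(cs,key=cv2.contourArea)[:,0]
def rect(c,cont,z):
    w=unproj(c,cont,z)[:,:2]
    (cx,cy),(a,b),ang=cv2.minAreaRect((w*1000).astype(np.float32))
    # yaw of the long axis, relative to +y
    if a<b: ang+=90
    yaw=(ang-90+90)%180-90
    return np.array([cx,cy])/1000,max(a,b),min(a,b),yaw
E
python3 - <<'E'
from h import *
d=np.load('b.npz'); im=d['im']; c={k:d[k] for k in d if k!='im'}
hsv=cv2.cvtColor(im,cv2.COLOR_RGB2HSV)
H,S,V=[hsv[:,:,i].astype(int) for i in range(3)]
blue=(H>95)&(H<115)&(S>120)&(V>120); blue[200:]=0
amb=(H>12)&(H<28)&(S>150)&(V>120); amb[200:]=0
for n,m,z in [('win',blue,.1),('amb',amb,.116)]:
    ct=biggest(m); print(n,rect(c,ct,z), cv2.boundingRect(ct))
red=((H<8)|(H>172))&(S>150)&(V>120); red[:, :150]=0; red[:,250:]=0
ys,xs=np.nonzero(red); print('red',xs.mean(),ys.mean(),len(xs),unproj(c,[xs.mean(),ys.mean()],.098))
big=cv2.resize(im[155:250,140:320],None,fx=4.4,fy=4.4,interpolation=cv2.INTER_CUBIC); cv2.imwrite('pics/b_dial.png',big[:,:,::-1])
big=cv2.resize(im[50:170,275:425],None,fx=4.4,fy=4.4,interpolation=cv2.INTER_CUBIC); cv2.imwrite('pics/b_stack.png',big[:,:,::-1])
E
```

```text
win (array([0.57715521, 0.04819239]), 171.39585876464844, 101.55449676513672, 7.661517143249512) (133, 66, 147, 101)
amb (array([ 0.58340839, -0.13077689]), 118.98970031738281, 49.15000915527344, 9.76461124420166) (301, 82, 103, 58)
red 203.02564102564102 193.87179487179486 39 [[0.47814441 0.05996621 0.098     ]]
```

View pics/b_dial.png

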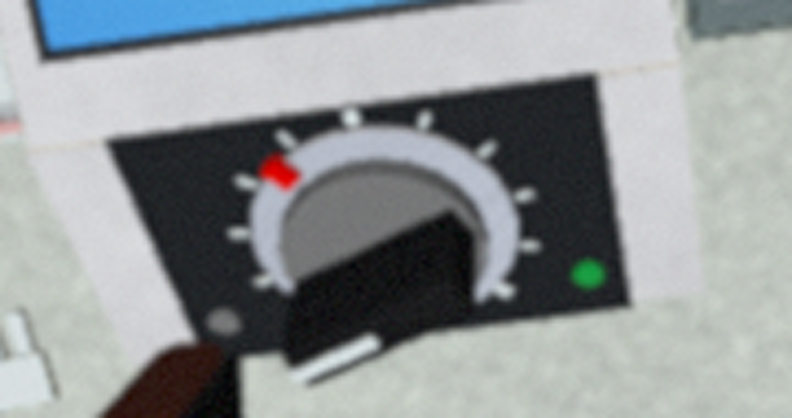

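View pics/b_stack.png

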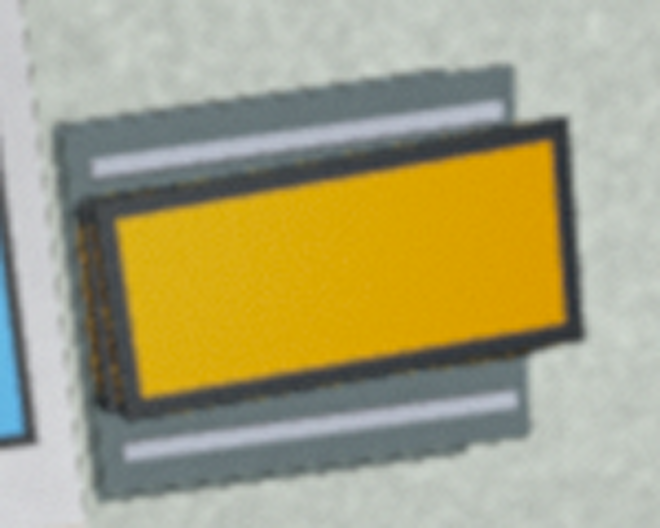

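```bash
cat >> h.py <<'E'
WC=np.array([0.5772,0.0482]); WY=np.radians(7.66)
def v2w(x,y,z=None,yaw=WY,c=WC):
    p=c+np.array([np.cos(yaw)*x-np.sin(yaw)*y,np.sin(yaw)*x+np.cos(yaw)*y])
    return p if z is None else np.r_[p,z]
def w2v(p):
    d=np.array(p)[:2]-WC; return np.array([np.cos(WY)*d[0]+np.sin(WY)*d[1],-np.sin(WY)*d[0]+np.cos(WY)*d[1]])
PC=np.array([0.5834,-0.1308]); PY=np.radians(9.76)
E
python3 - <<'E'
from workcell import *
from h import *
print(w2v(PC))
a=[np.pi,0,PY+np.pi/2]
grip(0.028)
p=v2w(0,-0.090,None,PY,PC)
print(p, ik(np.r_[p,0.2],a))
movep(np.r_[p,0.2],a)
move_l(np.r_[p,0.105],0.1)
f0=observe()['contact_force']
p=v2w(0,-0.077,None,PY,PC)
move_l(np.r_[p,0.105],0.04)
print(f0,observe()['contact_force'],observe()['t'])
im=read_camera("wrist"); c=calibration("wrist"); cv2.imwrite("pics/c_wrist.png",im[:,:,::-1]); np.savez("c.npz",im=im,**c)
print(observe()['width'])
E
```

```text
[-0.01771501 -0.17822912]
[ 0.59865694 -0.21949738] [-0.40477778  0.19032041  1.16232151  0.          1.78895073 -0.57512191]
[0.92269485 0.53507611 0.30789082] [-0.38859419 -0.25563342 -0.08737157] 8.7
0.02805302230373035
```

View pics/c_wrist.png

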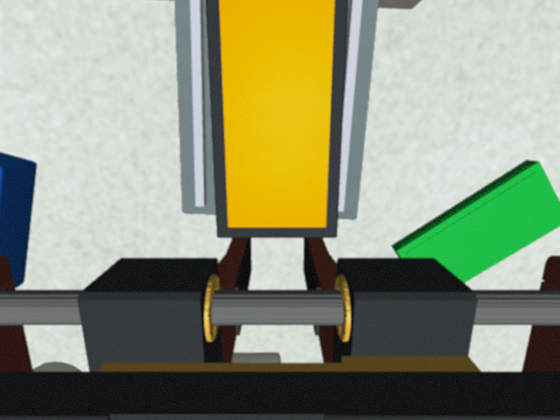

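```bash
python3 - <<'E'
from workcell import *
from h import *
s=v2w(0,-0.077,0.105,PY,PC); e=v2w(0,-0.075,0.105)
m=s+(e-s)*0.55; ym=PY+(WY-PY)*0.55
move_l(m,0.04,[np.pi,0,ym+np.pi/2])
o=observe(); print(o['contact_force'],o['t'],o['ee_pos'],m)
im=read_camera("wrist"); c=calibration("wrist"); cv2.imwrite("pics/d_wrist.png",im[:,:,::-1]); np.savez("d.npz",im=im,**c)
E
```

```text
[ 1.07494803 -2.37229323  2.13002561] 11.3833 [ 0.59141135 -0.10755413  0.10505108] [ 0.59136231 -0.1073804   0.105     ]
```

View pics/d_wrist.png

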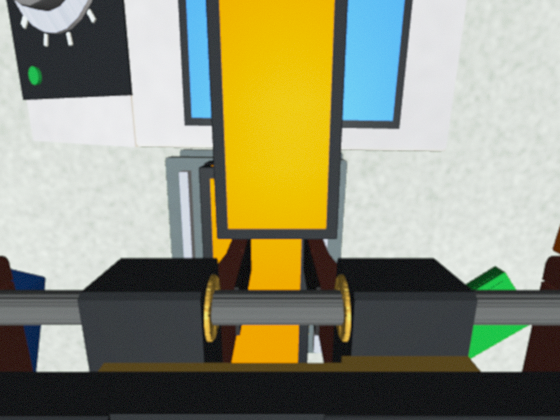

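```bash
python3 - <<'E'
from workcell import *
from h import *
e=v2w(0,-0.0755,0.105)
move_l(e,0.04,[np.pi,0,WY+np.pi/2])
o=observe(); print(o['contact_force'],o['t'],o['ee_pos'],e)
b=v2w(0,-0.1,0.105); move_l(b,0.08); move_l(np.r_[b[:2],0.22],0.2)
p=v2w(-0.06,-0.07)
movep(np.r_[p,0.36],[np.pi,0,WY])
im=read_camera("wrist"); c=calibration("wrist"); cv2.imwrite("pics/e_wrist.png",im[:,:,::-1]); np.savez("e.npz",im=im,**c)
print(observe()['t'])
hsv=cv2.cvtColor(im,cv2.COLOR_RGB2HSV)
H,S,V=[hsv[:,:,i].astype(int) for i in range(3)]
amb=((H>12)&(H<28)&(S>150)&(V>120)).astype(np.uint8)
cs,_=cv2.findContours(amb,cv2.RETR_EXTERNAL,cv2.CHAIN_APPROX_NONE)
for ct in cs:
    if cv2.contourArea(ct)>500:
        for z in (.114,.102):
            r=rect(c,ct[:,0],z); print(z,r,'v',w2v(r[0]),'px',ct[:,0].mean(0))
E
```

```text
[-1.23435432  0.33765988  0.00148949] 13.6083 [ 0.58729522 -0.02666631  0.10507951] [ 0.58726372 -0.02662628  0.105     ]
16.2583
0.114 (array([ 0.58386841, -0.12426563]), 115.75361633300781, 47.616580963134766, 7.68108606338501) v [-0.01637979 -0.1718155 ] px [360.22178988 144.76264591]
0.102 (array([ 0.5836062 , -0.12736125]), 119.17021179199219, 49.02201461791992, 7.681107044219971) v [-0.01705228 -0.17484854] px [360.22178988 144.76264591]
0.114 (array([0.57672839, 0.05082393]), 118.3744125366211, 47.902099609375, 7.672246932983398) v [-0.00011764  0.00266338] px [219.4037037 130.7037037]
0.102 (array([0.57625555, 0.05289627]), 121.86834716796875, 49.31599807739258, 7.6722211837768555) v [-0.00031003  0.00478025] px [219.4037037 130.7037037]
```

View pics/e_wrist.png

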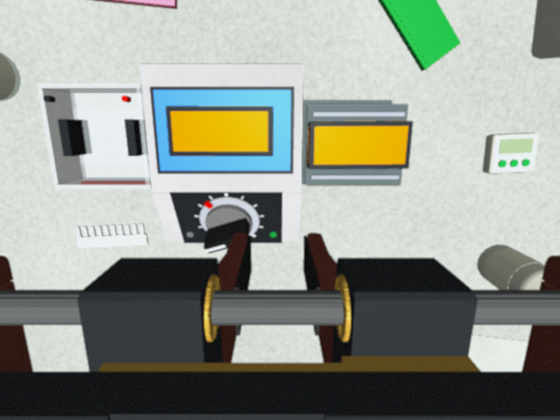

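```bash
python3 - <<'E'
from h import *
for f,box in [('b',(50,170,275,425)),('e',(90,200,295,425))]:
    d=np.load(f+'.npz'); im=d['im'].copy(); c={k:d[k] for k in d if k!='im'}
    y0,y1,x0,x1=box; s=5
    big=cv2.resize(im[y0:y1,x0:x1],None,fx=s,fy=s,interpolation=cv2.INTER_CUBIC)[:,:,::-1].copy()
    def draw(cen,yaw,z,col):
        P=np.array([v2w(a*.03,b*.065,z,yaw,cen) for a,b in [(-1,-1),(1,-1),(1,1),(-1,1)]])
        q=((proj(c,P)-[x0,y0]+.5)*s).astype(int); cv2.polylines(big,[q],True,col,1,cv2.LINE_AA)
    cen=np.array([.5836,-.12736])
    draw(cen,np.radians(7.68),.102,(0,255,0)); draw(cen,np.radians(7.68),.088,(255,0,255)); draw(cen,np.radians(7.68),.074,(255,255,0))
    cv2.imwrite(f'pics/{f}_ov.png',big)
E
```

```text
(no output)
```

View pics/b_ov.png

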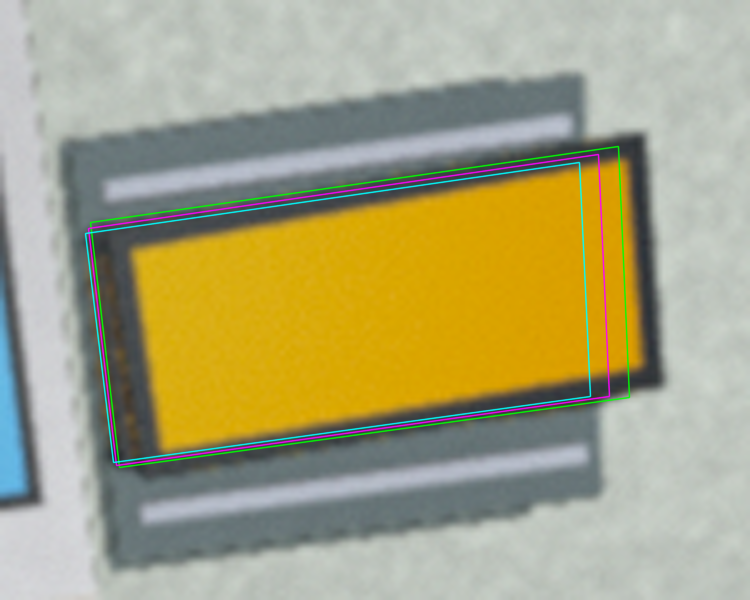

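View pics/e_ov.png

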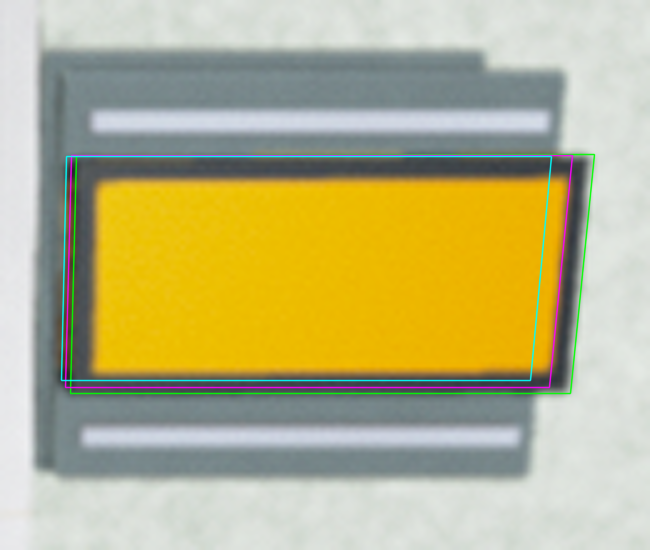

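```bash
python3 - <<'E'
from h import *
out=[]
for f,cen in [('b',(300,120)),('e',(312,145))]:
    d=np.load(f+'.npz'); im=d['im']; c={k:d[k] for k in d if k!='im'}
    # rectify onto plane z=.095 in viewer frame, 0.25mm/px : y_v -0.115..-0.265 ; x_v -0.08..0.06
    for z in (.088,):
        ys=np.linspace(-0.09,-0.15,390); xs=np.linspace(0.045,-0.07,590)
        Y,X=np.meshgrid(ys,xs)
        P=np.array([v2w(x,y,z) for x,y in zip(X.ravel(),Y.ravel())])
        q=proj(c,P).astype(np.float32).reshape(X.shape+(2,))
        o=cv2.remap(im,q[...,0],q[...,1],cv2.INTER_CUBIC); out.append(o)
cv2.imwrite('pics/cmp.png',np.hstack(out)[:,:,::-1])
E
```

```text
(no output)
```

View pics/cmp.png

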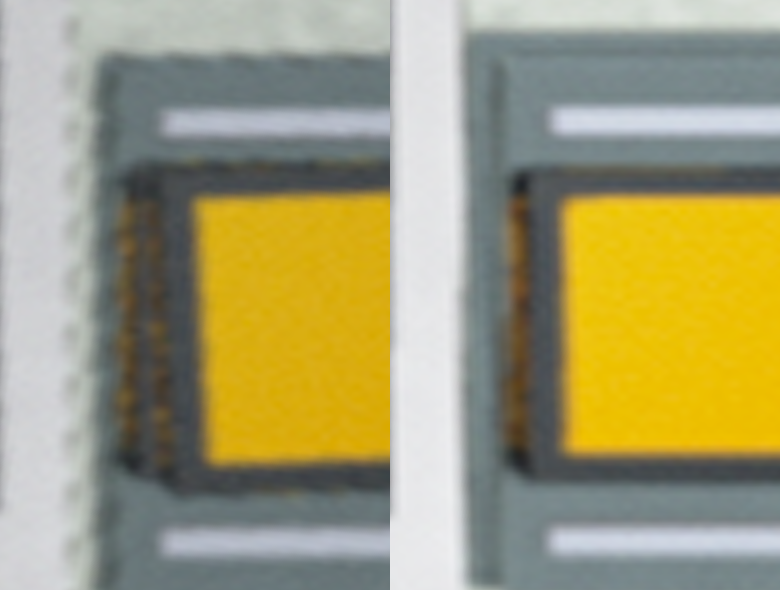

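```bash
cat >> h.py <<'E'
T28=np.radians(28)
def Rdial(phi): # phi ccw seen from outside, from uphill, of tool x
    return Ro.from_euler('z',WY)*Ro.from_euler('y',-T28)*Ro.from_euler('z',phi)*Ro.from_euler('x',np.pi)
def att(phi): return Rdial(phi).as_euler('xyz')
ZD=(Ro.from_euler('z',WY)*Ro.from_euler('y',-T28)).apply([0,0,1])
UD=(Ro.from_euler('z',WY)*Ro.from_euler('y',-T28)).apply([1,0,0])
LD=np.cross(ZD,UD)
E
python3 - <<'E'
from workcell import *
from h import *
for p in [(0.4411,.0288,.1124),(0.4364,.0284,.1135),(0.4396,.0538,.0767),(.4415,.0538,.0793),(0.4781,.0615,.0964),(.4764,.0569,.0986)]: print(w2v(p),p[2])
G=np.array([0.4387,.0286,.113])
print(ZD,UD,LD)
for phi in range(-180,181,15):
    r=[]
    for h in (-0.017,0.06,.12):
        q=ik(G+h*ZD,att(np.radians(phi))); r.append(None if q is None else np.round(q,2).tolist())
    print(phi,r)
d=np.load('b.npz')
for sh in (0.02,0.04,0.066):
  for h in (0.05,.08,.12): print(sh,h,ik(G+h*ZD-sh*UD,att(0)))
E
```

```text
[-0.13747142 -0.00108553] 0.1124
[-0.1421828  -0.00085547] 0.1135
[-0.13562568  0.02389133] 0.0767
[-0.13374263  0.02363807] 0.0793
[-0.09644287  0.02639078] 0.0964
[-0.09874085  0.02205843] 0.0986
[-0.46528223 -0.06257789  0.88294759] [0.87506861 0.1176919  0.46947156] [-1.33294316e-01  9.91076498e-01 -6.93889390e-18]
-180 [None, None, None]
-165 [None, None, None]
-150 [None, None, None]
-135 [None, None, None]
-120 [None, None, None]
-105 [None, None, None]
-90 [None, None, None]
-75 [None, None, None]
-60 [None, None, None]
-45 [None, None, None]
-30 [None, None, None]
-15 [None, None, None]
0 [None, None, None]
15 [None, None, None]
30 [None, None, None]
45 [None, None, None]
60 [None, None, None]
75 [None, None, None]
90 [None, None, None]
105 [None, None, None]
120 [None, None, None]
135 [None, None, None]
150 [None, None, None]
165 [None, None, None]
180 [None, None, None]
0.02 0.05 None
0.02 0.08 None
0.02 0.12 None
0.04 0.05 None
0.04 0.08 None
0.04 0.12 None
0.066 0.05 None
0.066 0.08 None
0.066 0.12 None
```

```bash
python3 - <<'E'
from workcell import *
from h import *
G=np.array([0.4387,.0286,.113])
def R(t,phi): return (Ro.from_euler('z',WY)*Ro.from_euler('y',-np.radians(t))*Ro.from_euler('z',np.radians(phi))*Ro.from_euler('x',np.pi)).as_euler('xyz')
for t in (0,5,10,15,20,24,28):
    print(t)
    for h in (-0.017,.06):
        ok=[phi for phi in range(-180,180,15) if ik(G+h*ZD,R(t,phi)) is not None]; print(h,ok)
print(np.round(ik(G,R(10,0)),2) if ik(G,R(10,0)) is not None else 0)
E
```

```text
0
-0.017 [-180, -165, -150, -135, -60, -45, -30, -15, 0, 15, 30, 45, 60, 75, 90, 105, 120, 135, 150, 165]
0.06 [-180, -165, -150, -135, -60, -45, -30, -15, 0, 15, 30, 45, 60, 75, 90, 105, 120, 135, 150, 165]
5
-0.017 [-180, -165, -150, -135, -60, -45, -30, -15, 0, 15, 30, 45, 60, 75, 90, 105, 120, 135, 150, 165]
0.06 [-180, -165, -150, -135, -60, -45, -30, -15, 0, 15, 30, 45, 60, 75, 90, 105, 120, 135, 150, 165]
10
-0.017 [-180, -165, -150, -135, -60, -45, -30, -15, 0, 15, 30, 45, 60, 75, 90, 105, 120, 135, 150, 165]
0.06 [-180, -165, -150, -135, -60, -45, -30, -15, 0, 15, 30, 45, 60, 75, 90, 105, 120, 135, 150, 165]
15
-0.017 [-180, -165, -150, -135, -60, -45, -30, -15, 0, 15, 30, 45, 60, 75, 90, 105, 120, 135, 150, 165]
0.06 [-180, -165, -150, -135, -60, -45, -30, -15, 0, 15, 30, 45, 60, 75, 90, 105, 120, 135, 150, 165]
20
-0.017 [-180, -165, -150, -135, -60, -45, -30, -15, 0, 15, 30, 45, 60, 75, 90, 105, 120, 135, 150, 165]
0.06 [-180, -165, -150, -135, -60, -45, -30, -15, 0, 15, 30, 45, 60, 75, 90, 105, 120, 135, 150, 165]
24
-0.017 [-180, -165, -150, -135, -60, -45, -30, -15, 0, 15, 30, 45, 60, 75, 90, 105, 120, 135, 150, 165]
0.06 []
28
-0.017 []
0.06 []
[-0.04 -0.53  1.97  0.03  1.53  1.4 ]
```

```bash
python3 - <<'E'
from workcell import *
from h import *
p=v2w(-0.2,0.0)
print(p,ik(np.r_[p,.24],[np.pi,0,WY]))
movep(np.r_[p,.24],[np.pi,0,WY])
im=read_camera("wrist"); c=calibration("wrist"); cv2.imwrite("pics/f_wrist.png",im[:,:,::-1]); np.savez("f.npz",im=im,**c)
for nm in ["dial_grip","marker","pointer"]:
    print(nm,[(d['centre'],d['confidence']) for d in place_of("wrist",nm)][:2])
print(c['position'],observe()['t'])
E
```

```text
[0.3789847  0.02154114] [-3.29110374e-02 -5.00831195e-01  1.71297681e+00 -4.44089210e-16
  1.92944704e+00  1.40419307e+00]
dial_grip [([0.4372, 0.0266, 0.1106], 0.78)]
marker [([0.4777, 0.057, 0.0948], 0.97)]
pointer [([0.4402, 0.0561, 0.0795], 0.86)]
[0.44495772 0.0311527  0.40308088] 17.2667
```

View pics/f_wrist.png

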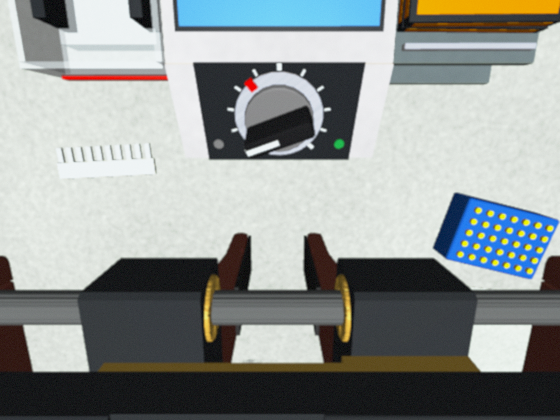

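```bash
cat >> h.py <<'E'
def panelpt(s,l,h): # s down slope from deck edge, l to left, h above panel
    e=v2w(-0.08,0,0.1)
    return e-s*UD+l*LD+h*ZD
def unproj_plane(c,px,h):
    px=np.atleast_2d(px).astype(float)
    R=Ro.from_euler('xyz',c['rotation']).as_matrix()
    d=(R@np.linalg.inv(K(c))@np.c_[px,np.ones(len(px))].T).T
    o=np.array(c['position']); P0=panelpt(0,0,h)
    t=((P0-o)@ZD)/(d@ZD); P=o+d*t[:,None]-P0
    return np.c_[-(P@UD),P@LD]   # s, l
def masks(im):
    hsv=cv2.cvtColor(im,cv2.COLOR_RGB2HSV)
    return [hsv[:,:,i].astype(int) for i in range(3)]
def overlay(im,c,s,phi,mphi,box,fn,k=5,l=0.0):
    y0,y1,x0,x1=box
    big=cv2.resize(im[y0:y1,x0:x1],None,fx=k,fy=k,interpolation=cv2.INTER_CUBIC)[:,:,::-1].copy()
    def line(P,col,closed=True):
        q=((proj(c,np.array(P))-[x0,y0]+.5)*k).astype(np.int32); cv2.polylines(big,[q],closed,col,1,cv2.LINE_AA)
    O=panelpt(s,l,0)
    X=np.cos(phi)*UD+np.sin(phi)*LD; Y=np.cross(ZD,X)
    t=np.linspace(0,2*np.pi,60)
    line([O+.014*ZD+.033*(np.cos(a)*UD+np.sin(a)*LD) for a in t],(255,0,255))
    for h in (.014,.05):
        line([O+h*ZD+a*.031*X+b*.008*Y for a,b in [(1,1),(1,-1),(-1,-1),(-1,1)]],(0,255,0) if h>.03 else (255,255,0))
    M=np.cos(mphi)*UD+np.sin(mphi)*LD; N=np.cross(ZD,M)
    line([O+.0085*ZD+(.0405+a*.005)*M+b*.0035*N for a,b in [(1,1),(1,-1),(-1,-1),(-1,1)]],(255,255,255))
    line([O+.0*ZD+.045*M,O],(255,255,255),False)
    cv2.imwrite(fn,big)
E
python3 - <<'E'
from h import *
d=np.load('f.npz'); im=d['im']; c={k:d[k] for k in d if k!='im'}
H,S,V=masks(im)
red=((H<8)|(H>172))&(S>150)&(V>120); red[:75]=0; red[100:]=0; red[:,:235]=0; red[:,300:]=0
ys,xs=np.nonzero(red); r=unproj_plane(c,[xs.mean(),ys.mean()],.0075); print('red',xs.mean(),ys.mean(),len(xs),r)
# panel corners & ring edge
print(unproj_plane(c,[[194,64],[366,64],[210,158],[350,157]],0))
for s in (.044,.047,.05): 
    print(s, np.hypot(r[0,0]-s,r[0,1]), np.degrees(np.arctan2(r[0,1],s-r[0,0])))
overlay(im,c,.047,np.radians(112),np.radians(38),(50,170,200,360),'pics/f_ov.png')
E
```

```text
red 250.07 84.03 100 [[0.01445823 0.02464015]]
[[-0.00020707  0.07326697]
 [-0.00011063 -0.07701728]
 [ 0.09693593  0.07285727]
 [ 0.09577208 -0.07750657]]
0.044 0.038468864437972546 39.830750399831224
0.047 0.040817939431194335 37.13246821500136
0.05 0.04324759909717752 34.732523765943114
```

View pics/f_ov.png

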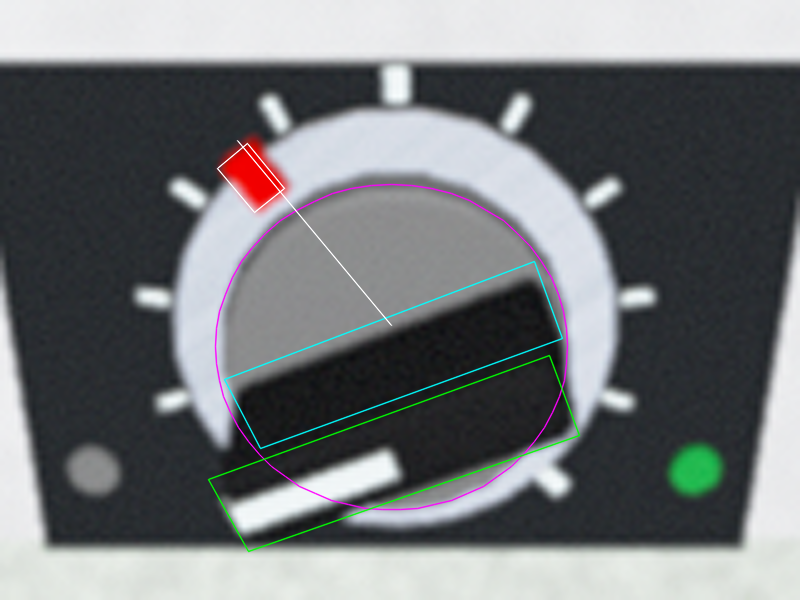

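```bash
cat >> h.py <<'E'
def white_line(im,c,box,hh=.0505):
    H,S,V=masks(im); m=(S<45)&(V>190); y0,y1,x0,x1=box
    k=np.zeros_like(m); k[y0:y1,x0:x1]=1; m&=k
    ys,xs=np.nonzero(m); w=unproj_plane(c,np.c_[xs,ys],hh)
    (cx,cy),(a,b),_=R=cv2.minAreaRect((w*1000).astype(np.float32))
    e=np.linalg.svd(w-w.mean(0))[2][0]
    u=np.array([-e[0],e[1]]) # up, left
    return len(xs),w.mean(0),(a,b),np.degrees(np.arctan2(u[1],u[0]))%180
E
python3 - <<'E'
from h import *
d=np.load('f.npz'); im=d['im']; c={k:d[k] for k in d if k!='im'}
print(white_line(im,c,(139,158,244,283)))
overlay(im,c,.0478,np.radians(108),np.radians(39.3),(50,170,200,360),'pics/f_ov2.png',l=-.0018)
E
```

```text
(205, array([0.05406765, 0.01206886]), (31.48387908935547, 12.452153205871582), np.float64(104.3072271428252))
```

View pics/f_ov2.png

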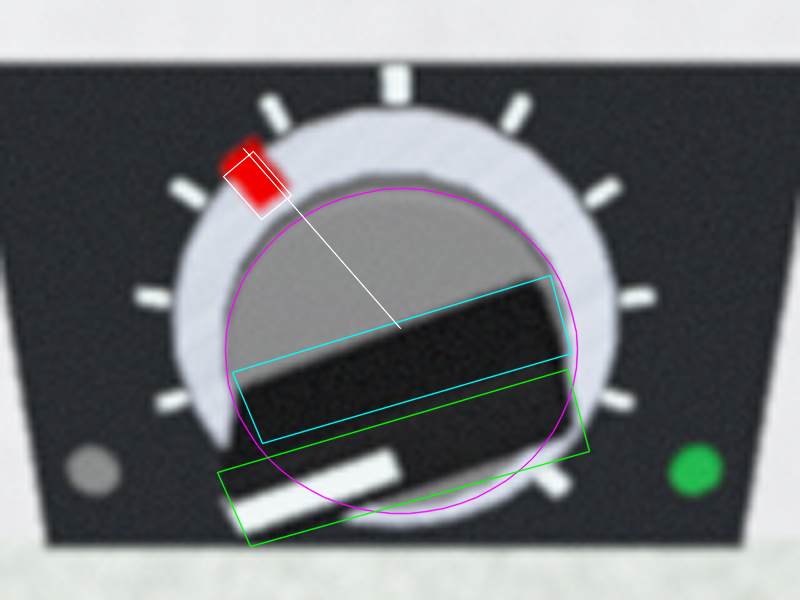

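```bash
cat >> h.py <<'E'
S0,L0=.0468,-.0015
def graspR(phi,tilt):
    X=np.cos(phi)*UD+np.sin(phi)*LD; Y=np.cross(ZD,X)
    tz=-(Ro.from_euler('z',WY)*Ro.from_euler('y',-np.radians(tilt))).apply([0,0,1])
    ty=-Y-(-Y@tz)*tz; ty/=np.linalg.norm(ty); tx=np.cross(ty,tz)
    return np.c_[tx,ty,tz]
def grasp(phi,tilt,d=.015,up=0):
    R=graspR(phi,tilt)
    return panelpt(S0,L0,.036)+d*R[:,2]+np.array([0,0,up]), Ro.from_matrix(R).as_euler('xyz')
E
python3 - <<'E'
from workcell import *
from h import *
for phi in (115,109.5,90,70,55,40,35):
    p=np.radians(phi)
    r=[]
    for up in (0,.02,.07): r.append(max([t for t in np.arange(0,28.1,.5) if ik(*grasp(p,t,.017,up)) is not None],default=None))
    p_,a_=grasp(p,24,.017); X=graspR(p,24); Y=np.cross(ZD,np.cos(p)*UD+np.sin(p)*LD)
    print(phi,r,np.round(ik(p_,a_),2),np.degrees(np.arccos(-X[:,1]@Y)))
E
```

```text
115 [np.float64(27.5), np.float64(27.5), np.float64(28.0)] [-0.08 -0.78  2.19  0.09  1.32 -0.65] 3.6247043640130596
109.5 [np.float64(27.5), np.float64(27.5), np.float64(28.0)] [-0.08 -0.78  2.19  0.09  1.32 -0.56] 3.7702240938519087
90 [np.float64(27.5), np.float64(27.5), np.float64(28.0)] [-0.08 -0.78  2.19  0.09  1.32 -0.22] 3.9999999999998583
70 [np.float64(27.5), np.float64(27.5), np.float64(28.0)] [-0.08 -0.78  2.19  0.09  1.32  0.13] 3.758412709396051
55 [np.float64(27.5), np.float64(27.5), np.float64(28.0)] [-0.08 -0.78  2.19  0.09  1.32  0.4 ] 3.2757314507644626
40 [np.float64(27.5), np.float64(27.5), np.float64(28.0)] [-0.08 -0.78  2.19  0.09  1.32  0.66] 2.5699239980823765
35 [np.float64(27.5), np.float64(27.5), np.float64(28.0)] [-0.08 -0.78  2.19  0.09  1.32  0.75] 2.2930545900759642
```

```bash
python3 - <<'E'
from workcell import *
from h import *
p=np.radians(109.5)
grip(0.082)
P,A=grasp(p,27,.015,.075)
movep(P,A)
P,A=grasp(p,27,.015,0)
move_l(P,0.08)
f0=observe()['contact_force']
im=read_camera("wrist"); c=calibration("wrist"); cv2.imwrite("pics/g_wrist.png",im[:,:,::-1]); np.savez("g.npz",im=im,**c)
grip(0.03); print(observe()['contact_force']-f0)
grip(0.0,8); o=observe()
print(f0,o['contact_force'],o['ft_torque'],o['width'],o['t'],o['ee_pos']-P)
im=read_camera("wrist"); cv2.imwrite("pics/g2_wrist.png",im[:,:,::-1])
E
```

```text
[ 1.12286912  0.77891388 -0.22854352]
[-0.87631035 -0.37622175  0.18692473] [-9.64794465 -2.34040032  1.89443769] [-0.39636409  1.14050792 -0.06372422] 0.016593094776084397 22.375 [-0.00124818 -0.00049596 -0.00085008]
```

View pics/g2_wrist.png

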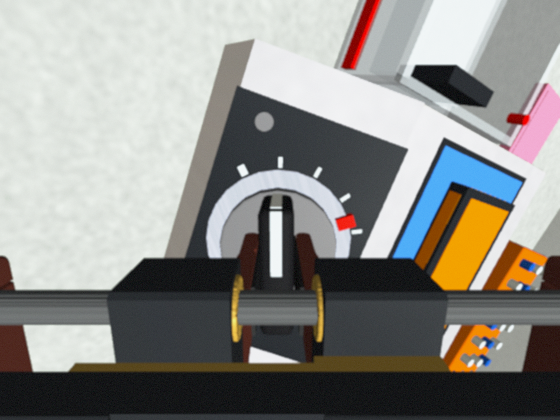

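View pics/g_wrist.png

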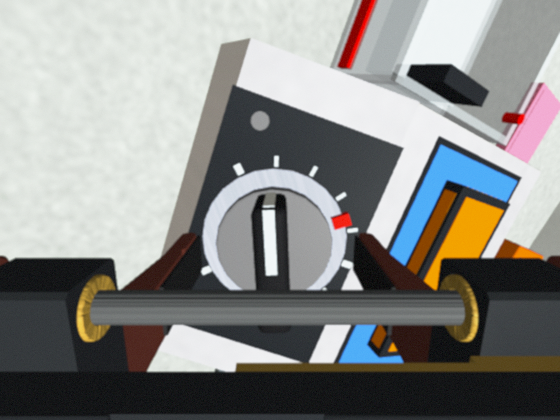

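```bash
cat >> h.py <<'E'
def red_mark(im,c,box,hh=.0075):
    H,S,V=masks(im); m=((H<8)|(H>172))&(S>150)&(V>120); y0,y1,x0,x1=box
    k=np.zeros_like(m); k[y0:y1,x0:x1]=1; m&=k
    ys,xs=np.nonzero(m); return len(xs),unproj_plane(c,[[xs.mean(),ys.mean()]],hh)[0]
E
sed -i 's/^S0,L0=.*/S0,L0=.0486,-.0015/' h.py
python3 - <<'E'
from workcell import *
from h import *
d=np.load('g.npz'); im=d['im']; c={k:d[k] for k in d if k!='im'}
print(white_line(im,c,(204,278,258,280)))
n,r=red_mark(im,c,(205,235,325,360)); print(n,r,[ (np.hypot(S-r[0],r[1]-L),np.degrees(np.arctan2(r[1]-L,S-r[0]))) for S,L in [(.047,-.0015),(.0486,-.0015),(.0486,0)]])
overlay(im,c,S0,np.radians(108),np.radians(37.5),(150,300,180,380),'pics/g_ov.png',k=4,l=L0)
move_l(grasp(np.radians(109.5),27,.015)[0],0.02)
o=observe(); print(o['contact_force'],o['ft_torque'],o['width'],o['t'])
E
```

```text
(777, array([0.05443138, 0.01444076]), (31.953563690185547, 5.130125999450684), np.float64(111.70544562721724))
220 [0.01637535 0.02479156] [(np.float64(0.04036229747359655), np.float64(40.646412209095125)), (np.float64(0.041589348731519135), np.float64(39.2104387454874)), (np.float64(0.04065770839951692), np.float64(37.572354586756575))]
[ 2.11816018 -1.46609469 -1.18507869] [-0.33892925 -0.31114173 -0.19761008] 0.01629664865715432 22.675
```

View pics/g_ov.png

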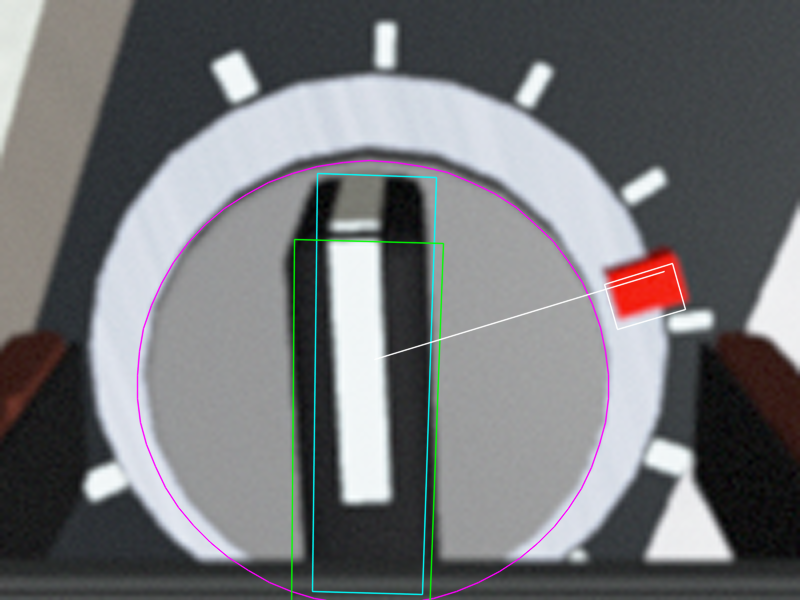

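```bash
python3 - <<'E'
from workcell import *
from h import *
grip(0.0,14)
for ph in (100,90,80,70,60,50,43):
    q=ik(*grasp(np.radians(ph),27,.015)); move_joints(q)
    o=observe(); print(ph,np.round(o['contact_force'],1),np.round(o['ft_torque'],2),round(o['t'],2))
im=read_camera("wrist"); c=calibration("wrist"); cv2.imwrite("pics/h_wrist.png",im[:,:,::-1]); np.savez("h.npz",im=im,**c)
E
```

```text
100 [ 4.8 -2.7 -2.8] [-0.45 -0.54 -0.34] 23.18
90 [ 4.2 -3.2 -2.9] [-0.47 -0.57 -0.32] 23.47
80 [ 3.5 -3.  -3. ] [-0.43 -0.58 -0.3 ] 23.76
70 [ 3.9 -1.9 -2. ] [-0.47 -0.5  -0.35] 24.05
60 [ 3.6 -3.1 -2.5] [-0.51 -0.56 -0.3 ] 24.34
50 [ 2.9 -3.9 -2.4] [-0.6  -0.48 -0.4 ] 24.63
43 [ 2.9 -3.3 -2.5] [-0.62 -0.48 -0.42] 24.88
```

View pics/h_wrist.png

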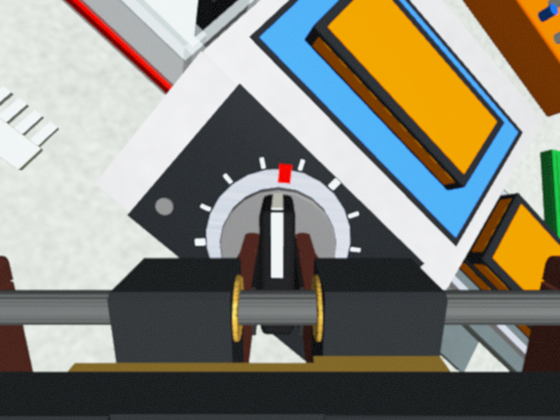

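```bash
python3 - <<'E'
from h import *
d=np.load('h.npz'); im=d['im']; c={k:d[k] for k in d if k!='im'}
print(white_line(im,c,(211,278,270,284)))
n,r=red_mark(im,c,(160,185,270,300)); print(n,r,np.hypot(S0-r[0],r[1]-L0),np.degrees(np.arctan2(r[1]-L0,S0-r[0])))
H,S,V=masks(im); ys,xs=np.nonzero((((H<8)|(H>172))&(S>150)&(V>120))[160:185,270:300]); print(xs.mean()+270,ys.mean()+160)
overlay(im,c,S0,np.radians(43),np.radians(39),(150,300,180,380),'pics/h_ov.png',k=4,l=L0)
E
```

```text
(777, array([0.03697945, 0.01014398]), (4.92000675201416, 29.77992057800293), np.float64(43.22318625005727))
236 [0.01577207 0.02485431] 0.04209777334780267 38.75754209630809
284.56779661016947 172.14406779661016
```

View pics/h_ov.png

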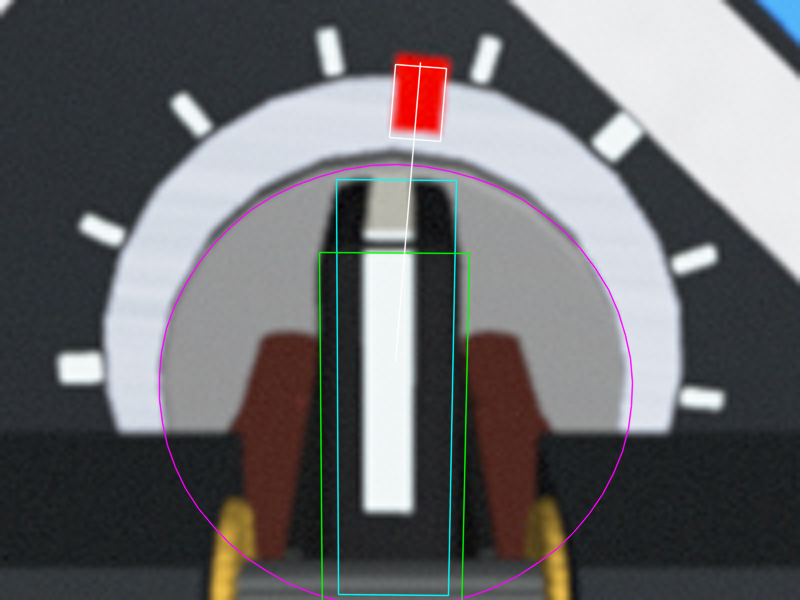

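```bash
python3 - <<'E'
from workcell import *
from h import *
for ph in (37.8,):
    q=ik(*grasp(np.radians(ph),27,.015)); move_joints(q)
pause(0.2)
o=observe(); print(np.round(o['contact_force'],1),o['t'])
im=read_camera("wrist"); c=calibration("wrist"); np.savez("i.npz",im=im,**c)
overlay(im,c,S0,np.radians(37.8),np.radians(37.8),(150,300,180,380),'pics/i_ov.png',k=4,l=L0)
H,S,V=masks(im); m=(((H<8)|(H>172))&(S>150)&(V>120))[150:190,260:300]; ys,xs=np.nonzero(m); print(xs.mean()+260,ys.mean()+150)
for h in (.0,.006,.0075,.014): print(h,proj(c,[panelpt(S0,L0,h)]))
E
```

```text
[ 3.9 -4.  -2.6] 25.3833
277.54661016949154 171.6822033898305
0.0 [[278.51882786 239.63595062]]
0.006 [[278.45783686 243.28627139]]
0.0075 [[278.44199463 244.23443121]]
0.014 [[278.37039018 248.5199681 ]]
```

View pics/i_ov.png

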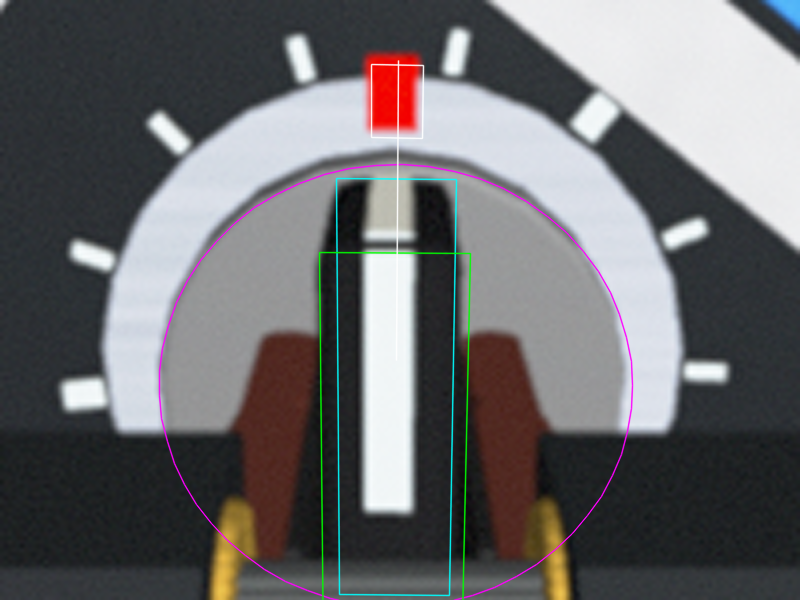

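```bash
python3 - <<'E'
from workcell import *
from h import *
p=np.radians(37.8)
grip(0.082)
im=read_camera("wrist"); cv2.imwrite("pics/j_wrist.png",im[140:300,180:380,::-1].repeat(4,0).repeat(4,1)[:600])
move_l(grasp(p,27,.015,.08)[0],0.1)
q=v2w(-0.2,0.0); movep(np.r_[q,.27],[np.pi,0,WY])
im=read_camera("wrist"); c=calibration("wrist"); np.savez("k.npz",im=im,**c); cv2.imwrite("pics/k_wrist.png",im[:,:,::-1])
print(observe()['t'],observe()['contact_force'])
H,S,V=masks(im); 
cv2.imwrite("pics/k_dial.png",cv2.resize(im[60:180,200:360],None,fx=5,fy=5,interpolation=cv2.INTER_CUBIC)[:,:,::-1])
E
```

```text
28.3083 [-0.56381635  0.46873791 -0.91054145]
```

View pics/j_wrist.png

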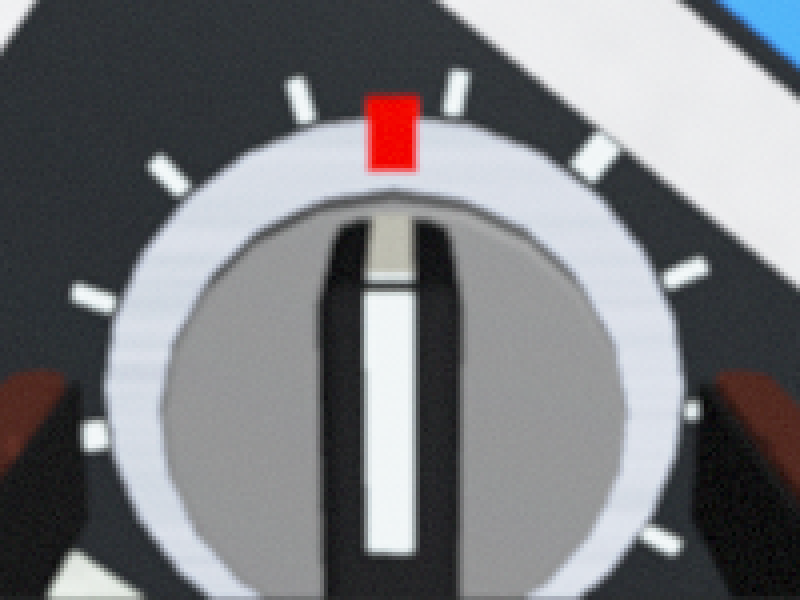

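View pics/k_wrist.png

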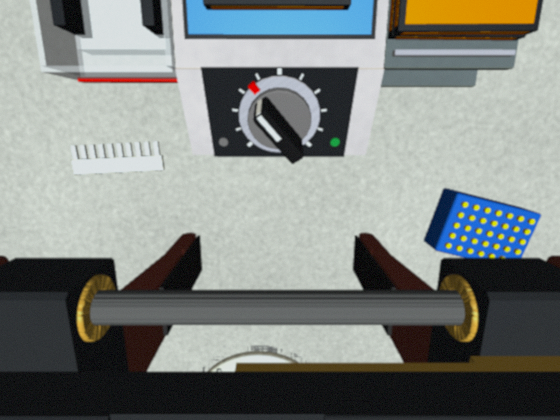

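View pics/k_dial.png

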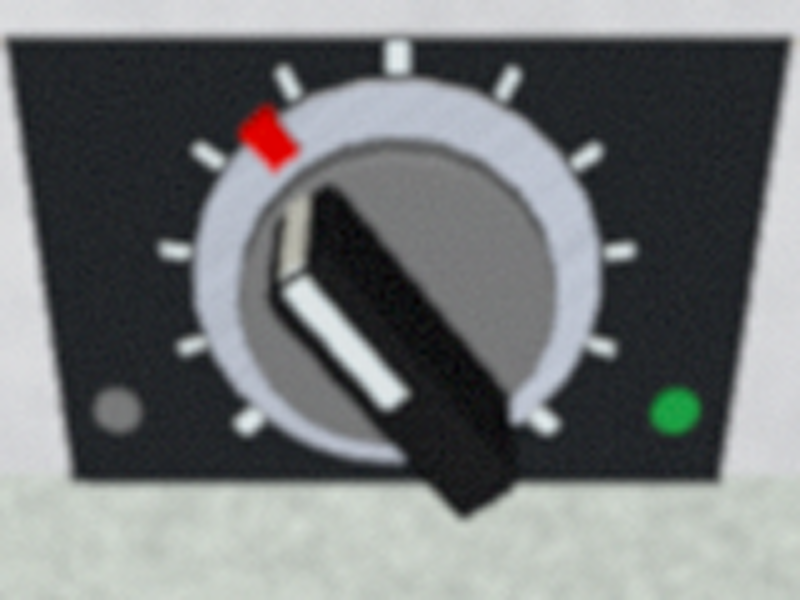

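```bash
python3 - <<'E'
from workcell import *
from h import *
d=np.load('k.npz'); print(red_mark(d['im'],{k:d[k] for k in d if k!='im'},(75,100,235,270)))
overlay(d['im'],{k:d[k] for k in d if k!='im'},S0,np.radians(37.8),np.radians(37.8),(60,180,200,360),'pics/k_ov.png',l=L0)
p=v2w(-0.06,-0.07); movep(np.r_[p,0.36],[np.pi,0,WY])
im=read_camera("wrist"); c=calibration("wrist"); cv2.imwrite("pics/l_wrist.png",im[:,:,::-1])
H,S,V=masks(im); amb=((H>12)&(H<28)&(S>150)&(V>120)).astype(np.uint8)
cs,_=cv2.findContours(amb,cv2.RETR_EXTERNAL,cv2.CHAIN_APPROX_NONE)
for ct in cs:
    if cv2.contourArea(ct)>500:
        z=.114 if ct[:,0,0].mean()<290 else .102; r=rect(c,ct[:,0],z); print(r,w2v(r[0]))
print(observe()['t'])
E
```

```text
(83, array([0.01561795, 0.02481222]))
(array([ 0.58312799, -0.12743369]), 119.10089111328125, 48.83174133300781, 8.45513916015625) [-0.01753588 -0.17485659]
(array([0.57715167, 0.05067273]), 119.20172119140625, 47.92449951171875, 7.663335800170898) [0.0002817 0.0024571]
29.1083
```

View pics/k_ov.png

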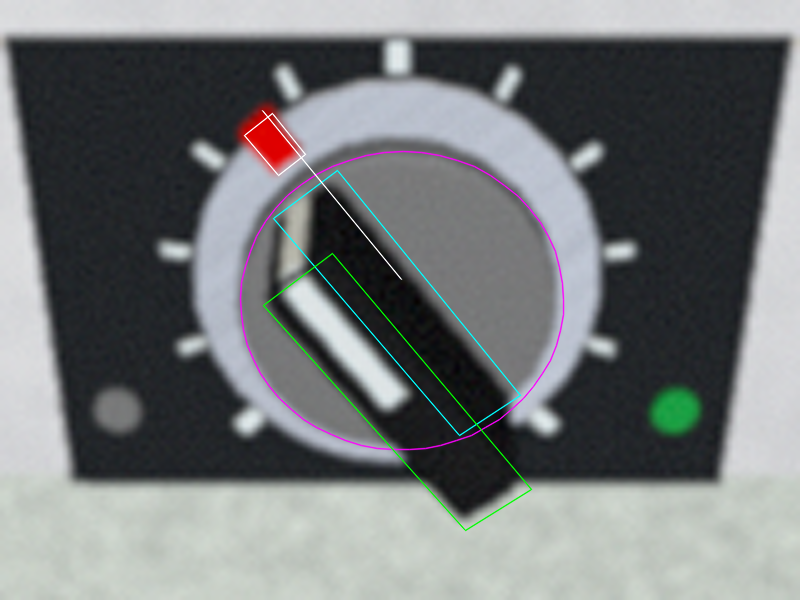

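View pics/l_wrist.png

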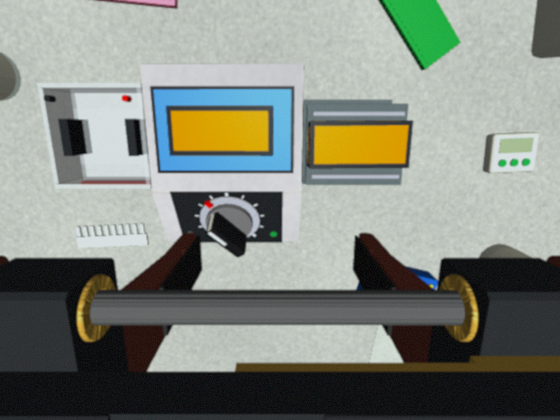

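All good: the plate is square inside the window, the stack is unmoved, and the pointer is on the marker.

```bash
python3 - <<'E'
from workcell import *
finish_job()
E
```

```text
the job is handed in; nothing more can be done
```

The job is done and handed in, with about 29 s on the robot's clock.

- **Plate:** I pushed the top amber plate by its far end with two fingertips, about 18 cm, off the stack and onto the window. The last picture puts it within 3 mm of the window's centre and within 0.1° of square.
- **Plates beneath:** They look unmoved. The middle plate's edge lines up with the stand's strips in the pictures before and after the push. Its measured angle differed by 0.8° between two later pictures with the same position. I put that down to the measurement, since nothing touched it in between.
- **Dial:** I gripped the bar along its axis and turned it about 72° clockwise. After I let go, the wrist view showed the pointer and the red marker on the same line, to about 1°.
- **Marker:** It measured in the same place before and after, to about 1 mm.
- **Dial grip offset:** My first grip on the dial was about 2 mm off its axis, which gave roughly 10 N of side force. I re-centred it before turning, and the forces stayed around 6 N after that.
- **Other things on the bench:** I avoided them and saw no sign that any had moved. I did not take a final picture of the whole bench.

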